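# Fit the cover of a dessert press over its hidden pin and hold it closed

### The job

Pick up the wooden cover by its bar handle and put it in the white dessert press: slide it over the plate, along the slot, until it drops over the locating pin, then push it down until the spring plate is fully down. Finish while still holding the cover pressed down with the gripper; do not let go. Leave the other tableware where it stands.

Things in the scene. Friction and masses are not known exactly. Their poses are not given: they have to be found in the camera images.
- press: dessert press fixed to the table: round white ceramic dish, 156 mm across, 41 mm high, rim wall 10 mm thick (inside 136 mm across). Origin: centre of its underside, on the table; z up. Inside lies a round aluminium spring plate, its top 36 mm above the table while raised. Two ear-shaped lugs outside the rim, reaching 100 mm from the centre, lie along the press's own x axis
- press_slot (a point): middle of the black slot in the spring plate, on the press's axis, 36 mm above the table; the slot runs along x, between the lugs. In it stands a rigid dome-topped brass locating pin, 10 mm in diameter, tip 10 mm above the raised plate, on the slot line but anywhere from 12 mm one side to 12 mm the other side of this point (differs every time; seen until the cover hides it)
- platen (a joint): how far the spring plate in the press is pushed down, m: 0 raised, 0.009 fully down at its stop. It starts to move at about 4 N of push from above and reaches its stop at about 12 N (the cover's weight included); it springs back when let go
- cover_grip (a point): centre, half-way up, of the light wooden bar handle on the press's cover: 64 mm long (along x), 24 mm wide (along y; grip it across this), 44 mm high, from 22 to 66 mm above the cover's underside; the point is 44 mm above the underside, straight above its middle
- cover: brown wooden cover of the press, upright on the table at the start: disc 104 mm across, 22 mm thick, about 0.22 kg; origin at the centre of its underside, x along the bar handle, z up. In the middle of the underside is a round hole, 16 mm in diameter, 21 mm deep, not seen from above, that fits over the pin at any turn of the cover
- bowl_mid (a point): bystander: white ceramic bowl, 124 mm across, 55 mm high; point at its middle, 27 mm above its underside
- mug_mid (a point): bystander: blue ceramic mug, 80 mm across, 90 mm high; point at its middle, 45 mm above its underside
- jar_mid (a point): bystander: amber glass jar with brass-coloured cap, 68 mm across, 90 mm high; point at its middle, 45 mm above its underside
- phone_mid (a point): bystander: mobile phone lying flat, 150 x 74 x 9 mm; point at its middle, 4 mm above its underside
- ramekin_mid (a point): bystander: small white ceramic dish, 80 mm across, 45 mm high; point at its middle, 22 mm above its underside
- spoon_mid (a point): bystander: steel spoon lying on the table, about 180 mm long; point near its middle
Mind the look-alikes: they are no part of the job. Of the things that look like the cover, take the one that is farthest from the robot's base at the start. What is shaped like the press but orange is not meant.

How it is judged:
By the outcome, as a careful person would: the job done as asked, in the order asked, and still so for the second after the job is handed in, while the arm keeps its last pose, push and grip.
It also fails if it takes over 56 s, if anything falls off the work surface, if the arm or the gripper's body presses on something with over 40 N, if the wrist force passes 120 N, or if a joint passes its speed limit or range.

### The arm

A 6-joint arm with a two-finger parallel gripper is mounted at the origin on the work surface. World frame = base frame: x ahead of the robot, y to its left, z up, the work surface at z = 0. Lengths are in mm, angles in degrees, forces in N, time in s.
With the tool pointing down it reaches from about 350 to 850 mm from the base axis. Payload 8.1 kg.
Tool frame: the origin (TCP) lies between the finger pads; the fingertips stand 22 mm ahead of it and the grasp point (between the pads) lies 3 mm ahead of it; z points along the fingers, y is the line along which they close (so a half turn about z gives the same grasp; the last joint's range is limited). The gripper opens to 85 mm and grips with 20 to 120 N. Pads are 22 mm wide; open, the fingers measure 114 mm over their backs; the gripper's body (76 mm by 85 mm) begins 54 mm behind the grasp point. The pads swing forward as they close: fully open they stand 13 mm farther back than shut.
Start: joints at [68.216, 7.471, 85.268, -0, 87.261, -4.893], TCP at [174.307, 574.128, 253.292] pointing down, gripper open.
Joint ranges: [-169.43, 169.43], [-51.17, 129.36], [1.28, 143.12], [-76.62, 256.62], [0, 156.53], [-152.29, 152.29]. Speed limits (degrees/s): [136.94, 136.94, 159.86, 180, 180, 180].

### API

Orientations are given as [roll, pitch, yaw] about the fixed x, y, z axes, in that order (R = Rz(yaw) Ry(pitch) Rx(roll)).
In Python, from bench import r, vision gives the robot as it stands.
- The arm moves only by the tool step_arm, never from a script. Its argument "targets" is a list that holds one entry, the list of rows, each a list of 6 numbers: the shift along the world's x, y, z in mm, then the turn, a rotation vector about the world's x, y, z in rad. In form: [[[x, y, z, rx, ry, rz], ...]]. A call has 1 to 12 rows; each row is the pose to reach, as a shift and turn from the pose commanded when the call began; what a row does not reach only later rows make up. A row lasts 1/12 s, in which the tool goes at most 41.7 mm and 7.16 degrees, less where a joint would pass 70% of its speed; a pose out of reach is approached as far as the arm can. A call with a gripper value outside its range is refused whole. "fingers" is the gripper's target within -1 to 1 (shut at 1, half-way at 0, fully open at -1), set as the call begins (left out, the last holds). The fingers move at their own pace and stop on an object; "newtons" is the grip in N (left out, the last holds). Time passes only in rows, so rows that repeat a pose let the fingers close. It gives the time, the measured TCP pose, the force, the opening and the grip force at its end, in the units of the state.
- r.sense(): the state, without advancing time (a new reading comes with each control period).
- vision.snapshot(name): name is "side" or "top"; returns a dict with "img" (480x640x3 uint8, blue, green, red), "mtx" (3x3 intrinsics, pixels), "D" ([k1, k2, p1, p2, k3] as OpenCV has them; the pictures are not rectified), "eye" and "attitude" of the camera in the world. Camera axes: x right, y up, looking along -z (the intrinsics and any distortion apply to the point x, -y, -z); pixel columns grow to the right and rows downward; lengths in mm; the calibration is good to about 2 mm. A picture is of the moment at which its call begins. There is no depth.
- r.hand_in(): hands the job in; it is judged then, once.
The state is a dict: "time": time; "joint_pos": joint angles; "qd": joint speeds; "joint_efforts": joint torques, N m; "tool_pos": TCP position; "tcp_rot": TCP orientation; "ft_force": force on the tool from outside, world axes, zero at the start; "wrist_torque": the same for the moment, N m; "finger_gap": finger opening in mm; "grip_force": force on a finger pad.
Only numpy, scipy, OpenCV 4.12 (cv2) and the standard library are available. Lean on these libraries where they do the work, as an engineer would, in place of code of your own. Each camera call takes 0.05 s, during which the arm holds its last target. There are 200 camera calls.

## Working session

There is one attempt and no reset: what is moved stays moved. The work goes in short steps, Python scripts to look and compute and a tool call to move; the robot and the scene stay as the last step left them, time stands still between calls to the robot, and variables do not carry over. Pictures are saved under pics/ and viewed, at most 10 in all, crops included, and the job is handed in when it is done.

Besides the shell and the picture viewer there is one more tool, called after "Request:" as name(argument=value, ...), one argument or row to a line, values as JSON. step_arm: Moves the arm, as the interface text tells. Its arguments: {"type":"object","properties":{"targets":{"type":"array"},"fingers":{"type":"number"},"newtons":{"type":"number"}},"required":["targets"]}

```bash
mkdir -p pics; cat > h.py <<'E'
import numpy as np, cv2
from scipy.spatial.transform import Rotation as R
from bench import r, vision
def rot(a):
    a=np.array(a,float)
    return a if a.shape==(3,3) else (R.from_quat(a) if a.size==4 else R.from_euler('xyz',a,degrees=True)).as_matrix()
def snap(n,f):
    s=vision.snapshot(n); cv2.imwrite(f,s['img']); np.save(f'{n}.npy',s,allow_pickle=True); return s
def load(n): return np.load(f'{n}.npy',allow_pickle=True).item()
def ray(s,px):
    p=cv2.undistortPoints(np.array(px,float).reshape(-1,1,2),np.array(s['mtx']),np.array(s['D'])).reshape(-1,2)
    return np.c_[p[:,0],-p[:,1],-np.ones(len(p))]@rot(s['attitude']).T
def cast(s,px,z):
    d=ray(s,px); e=np.array(s['eye']); return e+d*((z-e[2])/d[:,2])[:,None]
def proj(s,P):
    c=(np.array(P,float).reshape(-1,3)-np.array(s['eye']))@rot(s['attitude'])
    return cv2.projectPoints(c*[1,-1,-1],np.zeros(3),np.zeros(3),np.array(s['mtx']),np.array(s['D']))[0].reshape(-1,2)
E
python3 - <<'E'
from h import *
for n in('top','side'):
    s=snap(n,f'pics/{n}0.png'); print(n,s['eye'],s['attitude'],s['mtx'],s['D'])
print(r.sense())
E
```

```text
top [ 282.6994138     2.9505996  1376.08811429] [ 1.06272483e+01  8.14552212e-02 -9.09603473e+01] [[546.67706898   0.         324.97729338]
 [  0.         546.67706898 233.57110799]
 [  0.           0.           1.        ]] [-0.11138653  0.          0.          0.          0.        ]
side [ 466.96164633 -988.8744617   682.25155205] [57.68675559 -1.1493822  -1.77431228] [[506.29273503   0.         329.62954008]
 [  0.         506.29273503 234.27692814]
 [  0.           0.           1.        ]] [-0.14174983  0.          0.          0.          0.        ]
{'time': 0.1, 'joint_pos': array([ 6.82171042e+01,  7.51288245e+00,  8.53236465e+01,  2.30047495e-04,
        8.72610964e+01, -4.89283556e+00]), 'qd': array([-0.05136563, -0.07961051, -0.08911799, -0.02298258, -0.02154242,
       -0.04268284]), 'joint_efforts': array([ 1.39253742e-03, -5.70953429e+01, -5.01942372e+01, -7.18088859e-05,
        8.39458604e-03,  1.54714053e-05]), 'tool_pos': array([174.12520013, 573.69663152, 252.32157099]), 'tcp_rot': array([-1.79902750e+02, -8.55561963e-03,  1.63109921e+02]), 'ft_force': array([-0.25356395,  0.31898639, -0.75615255]), 'wrist_torque': array([ 0.00296455, -0.01236136, -0.0123688 ]), 'grip_force': 0.0, 'finger_gap': 85.41116159318779}
```

View pics/top0.png

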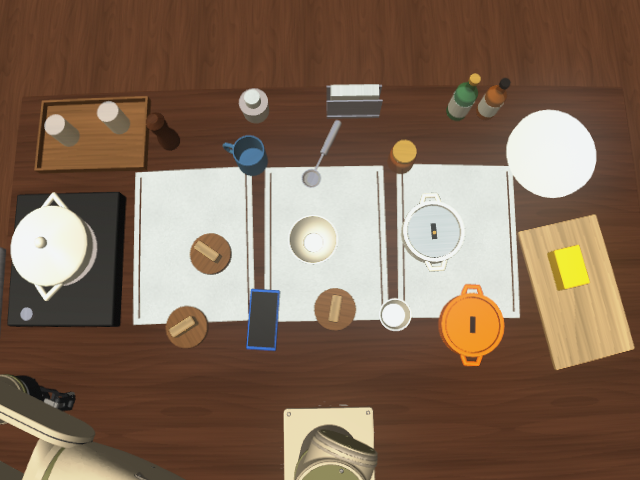

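View pics/side0.png

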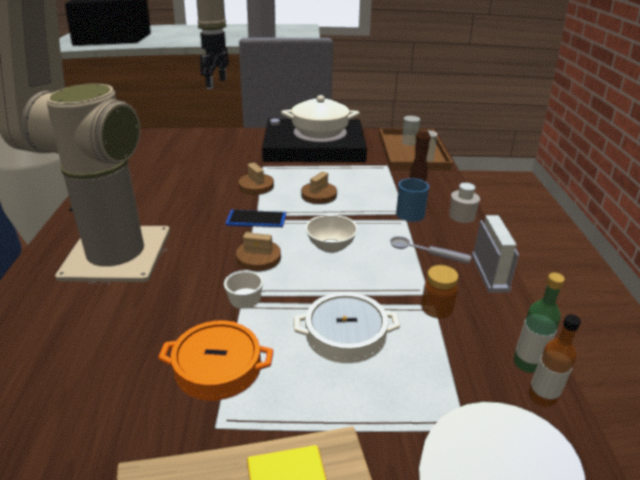

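The top view shows cover candidates at about (210,253), (186,326) and (335,308). The white press is at (433,231), with its lugs at (431,200) and (436,265), and the pin is near (433,233). The side view shows the press at (346,322). Next I'll measure them.

```bash
cat > m.py <<'E'
from h import *
s=load('top'); im=s['img']; hsv=cv2.cvtColor(im,cv2.COLOR_BGR2HSV)
for c in [(210,253),(186,326),(335,308)]:
    print('cover',cast(s,[c],44)[0], np.linalg.norm(cast(s,[c],44)[0][:2]))
def crop(c,w,h,k,f,s=s):
    x,y=c; cv2.imwrite(f,cv2.resize(s['img'][y-h:y+h,x-w:x+w],None,fx=k,fy=k,interpolation=cv2.INTER_CUBIC))
a=cv2.resize(im[223:283,180:240],None,fx=6,fy=6,interpolation=cv2.INTER_CUBIC)
b=cv2.resize(im[190:275,390:480],None,fx=4.8,fy=4.8,interpolation=cv2.INTER_CUBIC)
sd=load('side')['img']; c=cv2.resize(sd[305:335,310:380],None,fx=5,fy=5,interpolation=cv2.INTER_CUBIC)
C=np.zeros((600,800,3),np.uint8); C[:360,:360]=a; C[:408,364:796]=b[:408,:432]; C[420:570,:350]=c; cv2.imwrite('pics/crop.png',C)
E
python3 m.py
```

```text
cover [488.55173807 286.134831    44.        ] 566.1765999030903
cover [310.01351599 341.98653949  44.        ] 461.5876658739208
cover [348.81544816 -20.54601381  44.        ] 349.4200274097646
```

View pics/crop.png

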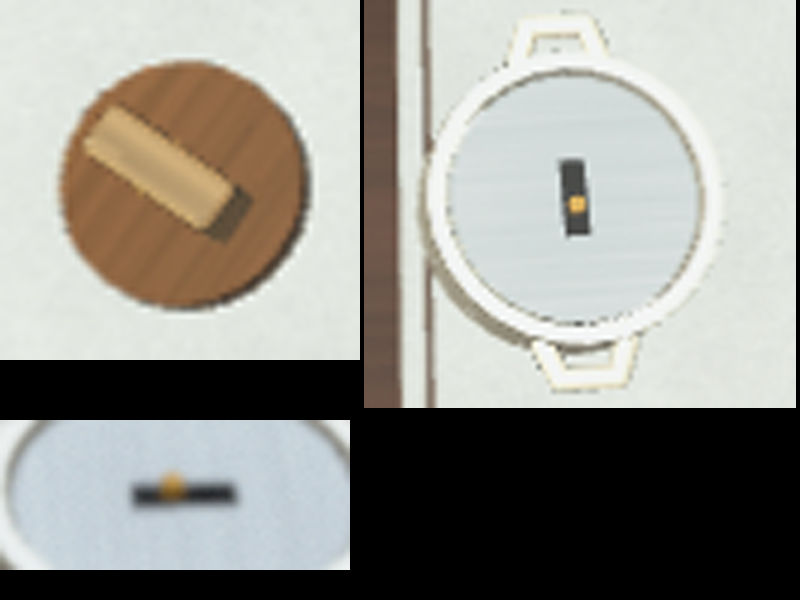

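The crop shows the bar handle tilted on the disc. The pin is at about (577,204) in the crop, nearer the robot than the slot middle, which is at (574,198).

```bash
cat > m2.py <<'E'
from h import *
s=load('top'); sd=load('side')
def hs(v): return cv2.cvtColor(v['img'],cv2.COLOR_BGR2HSV).astype(int)
def big(m,roi):
    x0,y0,x1,y1=roi; k=np.zeros(m.shape,np.uint8); k[y0:y1,x0:x1]=m[y0:y1,x0:x1]*255
    c=cv2.findContours(k,cv2.RETR_EXTERNAL,cv2.CHAIN_APPROX_NONE)[0]; return max(c,key=cv2.contourArea),k
def circ(P):
    A=np.c_[2*P[:,:2],np.ones(len(P))]; q=np.linalg.lstsq(A,(P[:,:2]**2).sum(1),rcond=None)[0]
    return q[:2],np.sqrt(q[2]+q[:2]@q[:2])
h=hs(s); roi=(180,223,240,283)
c,_=big(h[...,1]>70,roi); c=c[:,0].astype(float)
P=cast(s,c,22); print('disc',circ(P))
print('hsv bar',h[250,205],'disc',h[238,212])
c,k=big((h[...,2]>165)&(h[...,1]>70),roi)
ps=c[:,0].astype(float); B=cast(s,ps,66)[:,:2].astype(np.float32); print('bar top rect z66',cv2.minAreaRect(B))
# pin & slot
def cen(v,m,roi):
    x0,y0,x1,y1=roi; yy,xx=np.nonzero(m[y0:y1,x0:x1]); return np.array([xx.mean()+x0,yy.mean()+y0]),len(xx)
hd=hs(sd)
pt=cen(s,(h[...,1]>90)&(h[...,2]>90),(420,215,450,250)); pd=cen(sd,(hd[...,1]>80)&(hd[...,2]>80)&(hd[...,0]<40),(330,310,362,330))
print(pt,pd)
A=[];b=[]
for v,p in((s,pt[0]),(sd,pd[0])):
    d=ray(v,[p])[0]; d/=np.linalg.norm(d); M=np.eye(3)-np.outer(d,d); A.append(M); b.append(M@np.array(v['eye']))
print('pin tri',np.linalg.lstsq(np.vstack(A),np.hstack(b),rcond=None)[0],'z44',cast(s,[pt[0]],44),cast(sd,[pd[0]],44))
for v,hh,roi in((s,h,(425,215,445,250)),(sd,hd,(330,310,362,330))):
    m=(hh[...,2]<110)|((hh[...,1]>80)&(hh[...,0]<40)); x0,y0,x1,y1=roi; yy,xx=np.nonzero(m[y0:y1,x0:x1])
    Q=cast(v,np.c_[xx+x0,yy+y0],36)[:,:2].astype(np.float32); print('slot',cv2.minAreaRect(Q))
# plate: inner circle from the grey-blue plate mask
for v,hh,roi in((s,h,(395,190,475,275)),(sd,hd,(290,290,405,365))):
    m=(hh[...,1]<13)&(hh[...,2]>215)
    print('v along row', [tuple(hh[(roi[1]+roi[3])//2,x]) for x in range(roi[0],roi[2],5)] if 0 else '')
E
python3 m2.py
```

```text
disc (array([491.49818246, 290.73305008]), np.float64(50.646921621306916))
hsv bar [ 18 101 187] disc [ 14 134 139]
bar top rect z66 ((491.94989013671875, 292.10113525390625), (62.561134338378906, 22.25168228149414), 56.125797271728516)
(array([433.75      , 232.33333333]), 12) (array([344.        , 318.52631579]), 19)
pin tri [ 530.5412086  -271.11768663   40.09200201] z44 [[ 531.16887402 -270.27359883   44.        ]] [[ 528.82613248 -275.82619053   44.        ]]
slot ((536.0948486328125, -271.0881652832031), (36.36440658569336, 11.863598823547363), 2.5412886142730713)
slot ((534.21728515625, -266.82647705078125), (14.168441772460938, 36.27968978881836), 89.37596893310547)
v along row 
v along row
```

Request:
step_arm(
  targets=[
    [[317, -282, -60, 0, 0, -1.2], [317, -282, -60, 0, 0, -1.2], [317, -282, -60, 0, 0, -1.2], [317, -282, -60, 0, 0, -1.2], [317, -282, -60, 0, 0, -1.2], [317, -282, -60, 0, 0, -1.2], [317, -282, -60, 0, 0, -1.2], [317, -282, -60, 0, 0, -1.2], [317, -282, -60, 0, 0, -1.2], [317, -282, -60, 0, 0, -1.2], [317, -282, -60, 0, 0, -1.2], [317, -282, -60, 0, 0, -1.2]],
  ],
  fingers=-1,
)

```text
time: 1.1
tool_pos: [492.9, 289.2, 191.9]
tcp_rot: [-179.9, 0.1, 94.1]
ft_force: [0.4, 0.1, -1.0]
finger_gap: 85.3
grip_force: 0.0
```

Request:
step_arm(
  targets=[
    [[0, 0, -60, 0, 0, -0.667], [0, 0, -60, 0, 0, -0.667], [0, 0, -60, 0, 0, -0.667], [0, 0, -60, 0, 0, -0.667], [0, 0, -60, 0, 0, -0.667], [0, 0, -60, 0, 0, -0.667], [0, 0, -60, 0, 0, -0.667], [0, 0, -60, 0, 0, -0.667]],
  ],
)

```text
time: 1.77
tool_pos: [490.5, 293.0, 133.3]
tcp_rot: [-180.0, 0.0, 56.4]
ft_force: [0.3, 0.8, 1.1]
finger_gap: 85.4
grip_force: 0.0
```

```bash
python3 - <<'E'
from h import *
q=r.sense(); print({k:np.round(q[k],2) for k in('time','joint_pos','tool_pos','tcp_rot','ft_force','finger_gap')})
s=snap('side','pics/side1.png'); t=snap('top','pics/top1.png')
a=cv2.resize(s['img'][90:230,250:410],None,fx=3.7,fy=3.7,interpolation=cv2.INTER_CUBIC); cv2.imwrite('pics/s1c.png',a)
E
```

```text
{'time': np.float64(1.77), 'joint_pos': array([2.570e+01, 8.160e+00, 9.736e+01, 2.000e-02, 7.450e+01, 5.935e+01]), 'tool_pos': array([490.47, 293.02, 133.29]), 'tcp_rot': array([-1.7998e+02,  1.0000e-02,  5.6350e+01]), 'ft_force': array([0.29, 0.8 , 1.09]), 'finger_gap': np.float64(85.35)}
```

View pics/s1c.png

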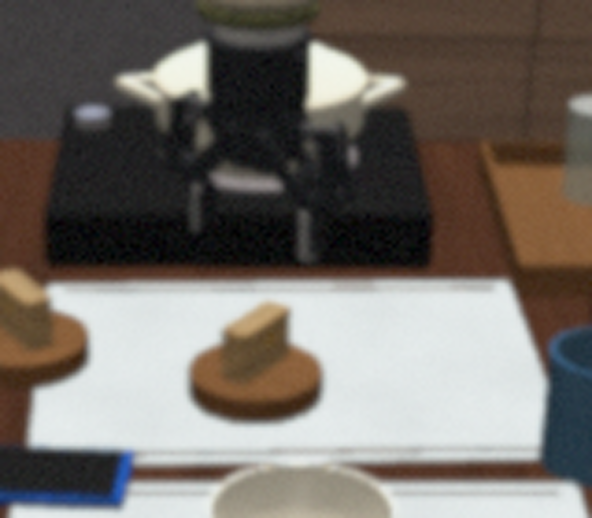

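The side crop shows the fingers straddling the bar: fingertips at x≈197 and 303, bar at about 256.

Request:
step_arm(
  targets=[
    [[0, 0, -30, 0, 0, 0], [0, 0, -55, 0, 0, 0], [0, 0, -70, 0, 0, 0], [0, 0, -82, 0, 0, 0], [0, 0, -82, 0, 0, 0], [0, 0, -82, 0, 0, 0]],
  ],
)

```text
time: 2.37
tool_pos: [491.0, 292.1, 51.1]
tcp_rot: [-180.0, 0.0, 56.2]
ft_force: [-0.0, 0.1, 0.2]
finger_gap: 85.4
grip_force: 0.0
```

Request:
step_arm(
  targets=[
    [[0, 0, 0, 0, 0, 0], [0, 0, 0, 0, 0, 0], [0, 0, 0, 0, 0, 0], [0, 0, 0, 0, 0, 0], [0, 0, 0, 0, 0, 0], [0, 0, 0, 0, 0, 0], [0, 0, 0, 0, 0, 0], [0, 0, 0, 0, 0, 0], [0, 0, 0, 0, 0, 0], [0, 0, 0, 0, 0, 0], [0, 0, 0, 0, 0, 0], [0, 0, 0, 0, 0, 0]],
  ],
  fingers=1,
  newtons=70,
)

```text
time: 3.37
tool_pos: [492.0, 292.4, 52.2]
tcp_rot: [180.0, -0.1, 56.1]
ft_force: [0.1, -0.7, 6.8]
finger_gap: 23.1
grip_force: 69.7
```

Request:
step_arm(
  targets=[
    [[0, 0, 20, 0, 0, 0], [0, 0, 50, 0, 0, 0], [0, 0, 80, 0, 0, 0], [0, 0, 100, 0, 0, 0], [0, 0, 100, 0, 0, 0], [0, 0, 100, 0, 0, 0], [0, 0, 100, 0, 0, 0]],
  ],
)

```text
time: 3.95
tool_pos: [490.3, 291.6, 149.4]
tcp_rot: [-179.9, 0.1, 56.1]
ft_force: [0.3, 1.3, -2.8]
finger_gap: 23.2
grip_force: 68.9
```

```bash
python3 - <<'E'
from h import *
q=r.sense(); print({k:np.round(q[k],2) for k in('time','joint_pos','tool_pos','tcp_rot','ft_force','wrist_torque','finger_gap')})
s=snap('side','pics/side2.png'); t=snap('top','pics/top2.png')
a=cv2.resize(s['img'][70:230,250:410],None,fx=3.4,fy=3.4,interpolation=cv2.INTER_CUBIC); cv2.imwrite('pics/s2c.png',a)
E
```

```text
{'time': np.float64(3.95), 'joint_pos': array([25.6 ,  7.23, 96.6 ,  0.  , 76.32, 59.46]), 'tool_pos': array([490.29, 291.64, 149.35]), 'tcp_rot': array([-1.7992e+02,  1.3000e-01,  5.6140e+01]), 'ft_force': array([ 0.32,  1.3 , -2.75]), 'wrist_torque': array([-0.07,  0.02, -0.01]), 'finger_gap': np.float64(23.17)}
```

View pics/s2c.png

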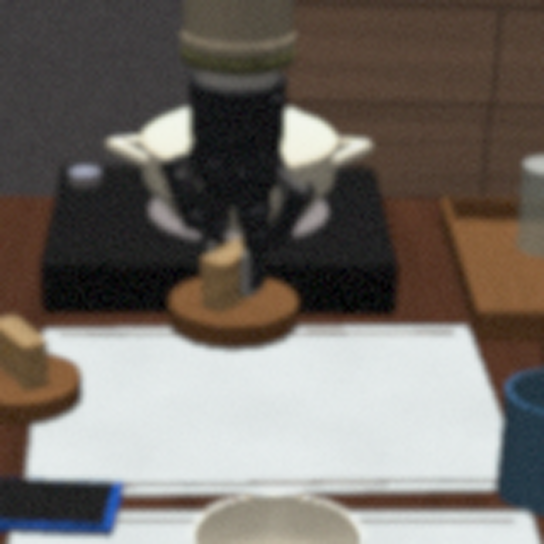

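The side crop shows the cover held level by its bar and clear of the table (disc at about (233,305)). Next I carry it over the press.

Request:
step_arm(
  targets=[
    [[2, -10, 0, 0, 0, -0.02], [4, -30, 0, 0, 0, -0.05], [6, -55, 0, 0, 0, -0.09], [8, -80, 0, 0, 0, -0.13], [10, -110, 0, 0, 0, -0.18], [12, -140, 0, 0, 0, -0.23], [14, -170, 0, 0, 0, -0.28], [16, -200, 0, 0, 0, -0.33], [18, -230, 0, 0, 0, -0.38], [20, -260, 0, 0, 0, -0.43], [22, -290, 0, 0, 0, -0.48], [24, -320, 0, 0, 0, -0.53]],
  ],
)

```text
time: 5.05
tool_pos: [514.3, -29.9, 150.2]
tcp_rot: [-180.0, 0.1, 25.6]
ft_force: [1.0, -0.3, -2.5]
finger_gap: 23.5
grip_force: 68.8
```

Request:
step_arm(
  targets=[
    [[3, -30, 0, 0, 0, -0.05], [6, -60, 0, 0, 0, -0.1], [9, -90, 0, 0, 0, -0.15], [12, -120, 0, 0, 0, -0.2], [15, -150, 0, 0, 0, -0.24], [18, -180, 0, 0, 0, -0.28], [20, -205, 0, 0, 0, -0.32], [22, -225, 0, 0, 0, -0.35], [23, -237, 0, 0, 0, -0.37], [23, -243, 0, 0, 0, -0.37], [23, -243, 0, 0, 0, -0.37], [23, -243, 0, 0, 0, -0.37]],
  ],
)

```text
time: 6.05
tool_pos: [537.9, -270.2, 150.7]
tcp_rot: [-179.9, 0.0, 4.6]
ft_force: [0.1, 0.1, -2.6]
finger_gap: 23.2
grip_force: 68.9
```

Request:
step_arm(
  targets=[
    [[0, 0, -15, 0, 0, 0], [0, 0, -30, 0, 0, 0], [0, 0, -42, 0, 0, 0], [0, 0, -48, 0, 0, 0], [0, 0, -48, 0, 0, 0], [0, 0, -48, 0, 0, 0], [0, 0, -48, 0, 0, 0], [0, 0, -48, 0, 0, 0]],
  ],
)

```text
time: 6.72
tool_pos: [539.0, -271.2, 104.5]
tcp_rot: [179.9, -0.1, 4.6]
ft_force: [0.5, 0.2, -2.1]
finger_gap: 23.2
grip_force: 69.0
```

```bash
python3 - <<'E'
from h import *
q=r.sense(); print({k:np.round(q[k],2) for k in('time','joint_pos','tool_pos','tcp_rot','ft_force','wrist_torque','finger_gap')})
s=snap('side','pics/side3.png'); t=snap('top','pics/top3.png')
a=cv2.resize(s['img'][240:380,270:430],None,fx=3,fy=3,interpolation=cv2.INTER_CUBIC)
b=cv2.resize(t['img'][180:280,380:485],None,fx=3,fy=3,interpolation=cv2.INTER_CUBIC)
C=np.zeros((420,800,3),np.uint8); C[:420,:480]=a; C[:300,484:799]=b; cv2.imwrite('pics/s3c.png',C)
E
```

```text
{'time': np.float64(6.72), 'joint_pos': array([-31.57,  14.53,  93.3 ,   0.  ,  72.06,  53.84]), 'tool_pos': array([ 539.02, -271.18,  104.51]), 'tcp_rot': array([ 1.7994e+02, -9.0000e-02,  4.5800e+00]), 'ft_force': array([ 0.48,  0.24, -2.06]), 'wrist_torque': array([ 0.01, -0.03, -0.  ]), 'finger_gap': np.float64(23.23)}
```

View pics/s3c.png

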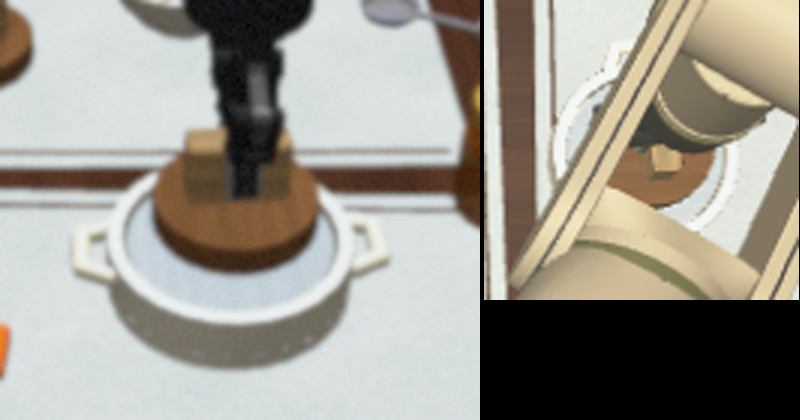

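The cover hovers over the plate inside the rim. In the side crop the disc centre is at x≈236, and the bar looks offset a few mm from the fingers. I'll measure the cover's centre with the same camera that gave the pin.

```bash
cat > m3.py <<'E'
from m2 import *
v=load('side'); hh=hs(v); z=r.sense()['tool_pos'][2]
m=(hh[...,1]>90)&(hh[...,2]>40)&(hh[...,0]<25)
c,k=big(m,(318,285,380,332)); c=c[:,0].astype(float)
print('extent',c.min(0),c.max(0))
# bottom edge: lower silhouette = underside rim near camera, z-51
low=np.array([[x,c[c[:,0]==x,1].max()] for x in np.unique(c[:,0])]); 
P=cast(v,low[3:-3],z-51); print('side disc centre/r',circ(P))
for zz in (z-51,z-29): 
  for row in range(300,318,3):
    xs=c[c[:,1]==row,0]; q=cast(v,[[xs.min(),row],[xs.max(),row]],zz); print(row,q[:,0],q[:,0].mean(),q[:,1].mean())
E
python3 m3.py|tail -16
```

```text
Traceback (most recent call last):
  File "m3.py", line 1, in <module>
    from m2 import *
  File "m2.py", line 11, in <module>
    c,_=big(h[...,1]>70,roi); c=c[:,0].astype(float)
        ~~~^^^^^^^^^^^^^^^^^
  File "m2.py", line 6, in big
    c=cv2.findContours(k,cv2.RETR_EXTERNAL,cv2.CHAIN_APPROX_NONE)[0]; return max(c,key=cv2.contourArea),k
                                                                             ~~~^^^^^^^^^^^^^^^^^^^^^^^
ValueError: max() iterable argument is empty
```

```bash
(echo "from h import *"; sed -n '3,10p' m2.py) > hh.py; sed -i 's/from m2/from hh/' m3.py; python3 m3.py
```

```text
Traceback (most recent call last):
  File "m3.py", line 1, in <module>
    from hh import *
  File "hh.py", line 9, in <module>
    h=hs(s); roi=(180,223,240,283)
         ^
NameError: name 's' is not defined. Did you mean: 'hs'?
```

```bash
sed -i '$d' hh.py; python3 m3.py
```

```text
extent [321. 285.] [379. 329.]
side disc centre/r (array([ 537.01992109, -260.76224169]), np.float64(53.16040165824821))
300 [490.20135727 598.86066973] 544.5310134997763 -233.02553217300698
303 [488.10296439 588.17846183] 538.1407131075186 -241.93916735618257
306 [487.93879263 587.26252467] 537.600658651777 -250.7855740147573
309 [487.77686811 588.26638631] 538.0216272117573 -259.5154277427406
312 [487.61713663 585.47317602] 536.5451563288404 -268.0935147170431
315 [489.3208656  582.72209895] 536.0214822745372 -276.5545598649371
300 [489.38848785 594.24715783] 541.8178228394602 -259.4633172294674
303 [487.36349172 583.93858798] 535.6510398481225 -268.06517480492585
306 [487.2050623  583.05468811] 535.1298752036406 -276.60215534854007
309 [487.04880152 584.02343707] 535.5361192917463 -285.02665970389376
312 [486.89465706 581.32792659] 534.1112918236967 -293.3047057430807
315 [488.53879367 578.6730756 ] 533.6059346334472 -301.4698037985947
```

The side view puts the hole about 7.5 mm to the +x side of the pin, as planned. Now I lower it until it touches.

Request:
step_arm(
  targets=[
    [[0, 0, -2, 0, 0, 0], [0, 0, -4, 0, 0, 0], [0, 0, -5, 0, 0, 0], [0, 0, -5, 0, 0, 0], [0, 0, -5, 0, 0, 0]],
  ],
)

```text
time: 7.23
tool_pos: [538.1, -270.8, 98.0]
tcp_rot: [-180.0, 0.0, 4.6]
ft_force: [-0.3, -0.9, -2.4]
finger_gap: 23.0
grip_force: 69.0
```

Request:
step_arm(
  targets=[
    [[0, 0, -0.5, 0, 0, 0], [0, 0, -1, 0, 0, 0], [0, 0, -1, 0, 0, 0], [0, 0, -1, 0, 0, 0]],
  ],
)

```text
time: 7.57
tool_pos: [538.4, -270.9, 97.4]
tcp_rot: [180.0, -0.0, 4.6]
ft_force: [0.6, 0.6, -1.3]
finger_gap: 23.4
grip_force: 69.0
```

Request:
step_arm(
  targets=[
    [[0, 0, -0.5, 0, 0, 0], [0, 0, -1, 0, 0, 0], [0, 0, -1, 0, 0, 0], [0, 0, -1, 0, 0, 0]],
  ],
)

```text
time: 7.9
tool_pos: [538.6, -271.0, 96.8]
tcp_rot: [180.0, -0.0, 4.6]
ft_force: [-0.2, 1.5, 2.8]
finger_gap: 23.1
grip_force: 69.5
```

It touches the pin's tip with about 5 N. Now I slide it along the slot towards −x.

Request:
step_arm(
  targets=[
    [[-0.7, -0.06, 0, 0, 0, 0], [-1.4, -0.11, 0, 0, 0, 0], [-2, -0.16, 0, 0, 0, 0], [-2.5, -0.2, 0, 0, 0, 0], [-3, -0.24, 0, 0, 0, 0], [-3, -0.24, 0, 0, 0, 0]],
  ],
)

```text
time: 8.4
tool_pos: [535.0, -271.0, 95.9]
tcp_rot: [-180.0, 0.0, 4.6]
ft_force: [-0.9, 0.4, -3.2]
finger_gap: 23.4
grip_force: 69.2
```

Request:
step_arm(
  targets=[
    [[-0.5, -0.04, 0, 0, 0, 0], [-1, -0.08, 0, 0, 0, 0], [-1.5, -0.12, 0, 0, 0, 0], [-1.5, -0.12, 0, 0, 0, 0]],
  ],
)

```text
time: 8.73
tool_pos: [533.7, -271.2, 96.3]
tcp_rot: [-180.0, 0.0, 4.6]
ft_force: [-0.2, 0.4, -2.4]
finger_gap: 23.2
grip_force: 69.2
```

Request:
step_arm(
  targets=[
    [[-0.5, -0.04, 0, 0, 0, 0], [-1, -0.08, 0, 0, 0, 0], [-1.5, -0.12, 0, 0, 0, 0], [-1.5, -0.12, 0, 0, 0, 0]],
  ],
)

```text
time: 9.07
tool_pos: [532.2, -271.4, 96.3]
tcp_rot: [180.0, 0.0, 4.6]
ft_force: [0.4, -0.1, -3.1]
finger_gap: 23.4
grip_force: 69.2
```

The contact force vanished after about 3 mm, so the pin is over the hole. I'll centre the cover and lower it.

Request:
step_arm(
  targets=[
    [[-0.7, -0.05, 0, 0, 0, 0], [-1.2, -0.1, -1, 0, 0, 0], [-1.2, -0.1, -2, 0, 0, 0], [-1.2, -0.1, -3, 0, 0, 0], [-1.2, -0.1, -3, 0, 0, 0], [-1.2, -0.1, -3, 0, 0, 0]],
  ],
)

```text
time: 9.57
tool_pos: [531.0, -271.4, 93.1]
tcp_rot: [-180.0, 0.0, 4.6]
ft_force: [0.8, -0.3, -2.6]
finger_gap: 23.4
grip_force: 69.2
```

Request:
step_arm(
  targets=[
    [[0, 0, -1, 0, 0, 0], [0, 0, -2, 0, 0, 0], [0, 0, -3, 0, 0, 0], [0, 0, -4, 0, 0, 0], [0, 0, -4, 0, 0, 0], [0, 0, -4, 0, 0, 0]],
  ],
)

```text
time: 10.07
tool_pos: [531.0, -271.4, 89.2]
tcp_rot: [-180.0, 0.0, 4.6]
ft_force: [-0.9, 0.6, -1.8]
finger_gap: 23.1
grip_force: 69.2
```

It is now 8 mm below the pin tip with no force, so the pin is in the hole. I press on down.

Request:
step_arm(
  targets=[
    [[0, 0, -1, 0, 0, 0], [0, 0, -2, 0, 0, 0], [0, 0, -3, 0, 0, 0], [0, 0, -4, 0, 0, 0], [0, 0, -5, 0, 0, 0], [0, 0, -6, 0, 0, 0], [0, 0, -6, 0, 0, 0], [0, 0, -6, 0, 0, 0]],
  ],
)

```text
time: 10.73
tool_pos: [531.3, -271.6, 83.7]
tcp_rot: [180.0, -0.0, 4.6]
ft_force: [-3.6, 1.7, 5.9]
finger_gap: 23.0
grip_force: 69.9
```

Request:
step_arm(
  targets=[
    [[0, 0, -1, 0, 0, 0], [0, 0, -2, 0, 0, 0], [0, 0, -3, 0, 0, 0], [0, 0, -4, 0, 0, 0], [0, 0, -4, 0, 0, 0], [0, 0, -4, 0, 0, 0]],
  ],
)

```text
time: 11.23
tool_pos: [531.3, -271.6, 80.1]
tcp_rot: [180.0, -0.0, 4.6]
ft_force: [-4.7, 2.7, 8.6]
finger_gap: 23.1
grip_force: 70.2
```

Request:
step_arm(
  targets=[
    [[0, 0, -0.7, 0, 0, 0], [0, 0, -1.4, 0, 0, 0], [0, 0, -2, 0, 0, 0], [0, 0, -2, 0, 0, 0], [0, 0, -2, 0, 0, 0]],
  ],
)

```text
time: 11.65
tool_pos: [531.3, -271.6, 79.1]
tcp_rot: [180.0, -0.0, 4.6]
ft_force: [-8.6, 4.1, 16.6]
finger_gap: 23.2
grip_force: 71.6
```

Request:
step_arm(
  targets=[
    [[0, 0, -0.5, 0, 0, 0], [0, 0, -1, 0, 0, 0], [0, 0, -1, 0, 0, 0], [0, 0, -1, 0, 0, 0]],
  ],
)

```text
time: 11.98
tool_pos: [531.4, -271.6, 79.1]
tcp_rot: [180.0, -0.0, 4.6]
ft_force: [-12.5, 7.0, 24.3]
finger_gap: 23.4
grip_force: 72.7
```

It has stopped moving at z≈79 and the force is rising, so it is at the stop. I'll relieve the sideways force a little and check the picture.

Request:
step_arm(
  targets=[
    [[-0.5, 0.3, 0, 0, 0, 0], [-1, 0.5, 0, 0, 0, 0], [-1, 0.5, -0.3, 0, 0, 0], [-1, 0.5, -0.3, 0, 0, 0], [-1, 0.5, -0.3, 0, 0, 0], [-1, 0.5, -0.3, 0, 0, 0]],
  ],
)

```text
time: 12.48
tool_pos: [531.3, -271.6, 79.1]
tcp_rot: [179.9, -0.1, 4.6]
ft_force: [-6.6, 4.9, 21.9]
finger_gap: 23.6
grip_force: 72.3
```

```bash
python3 - <<'E'
from h import *
q=r.sense(); print({k:np.round(q[k],2) for k in('time','tool_pos','tcp_rot','ft_force','wrist_torque','finger_gap')})
s=snap('side','pics/side4.png'); t=snap('top','pics/top4.png')
a=cv2.resize(s['img'][200:380,240:440],None,fx=3.3,fy=3.3,interpolation=cv2.INTER_CUBIC); cv2.imwrite('pics/s4c.png',a)
E
```

```text
{'time': np.float64(12.48), 'tool_pos': array([ 531.32, -271.57,   79.1 ]), 'tcp_rot': array([ 1.799e+02, -1.400e-01,  4.580e+00]), 'ft_force': array([-6.62,  4.85, 21.89]), 'wrist_torque': array([0.99, 1.32, 0.03]), 'finger_gap': np.float64(23.57)}
```

View pics/s4c.png

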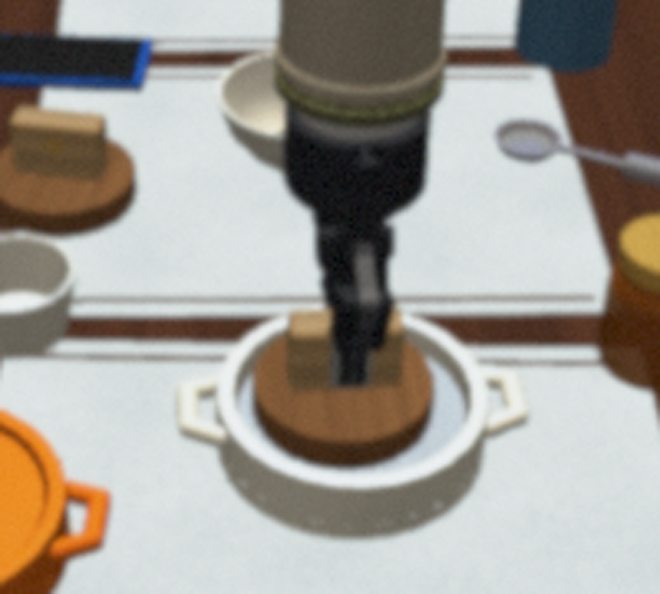

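The cover sits level inside the white press, sunk below the rim (disc at about (343,405) in the crop), and is still gripped at about 22 N. The other tableware in this crop looks undisturbed.

```bash
python3 -c "
from bench import r
print(r.hand_in())"
```

```text
the job is handed in; nothing more can be done
None
```

The cover is over the pin in the white press and held down at the stop with about 22 N, still gripped, and the job was handed in at about 12.6 s; full travel was judged from force and height because the `platen` joint can't be read.

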